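Water on, wheel on: starting the open grinding wheel

ROBOT

A 6-joint arm with a two-finger parallel gripper is mounted at the origin on the work surface. World frame = base frame: x ahead of the robot, y to its left, z up, the work surface at z = 0. Lengths are in mm, angles in rad, forces in N, time in s.
With the tool pointing down it reaches from about 275 to 1000 mm from the base axis. Payload 8.4 kg.
Tool frame: the origin (TCP) lies at the very end of the fingers, on their centre line; the grasp point (between the pads) lies 19 mm behind it; z points along the fingers, y is the line along which they close (so a half turn about z gives the same grasp; the last joint's range is limited). The gripper opens to 85 mm and grips with 20 to 120 N. Pads are 22 mm wide; open, the fingers measure 114 mm over their backs; the gripper's body (76 mm by 85 mm) begins 54 mm behind the grasp point. The pads swing forward as they close: fully open they stand 13 mm farther back than shut.
Start: joints at [1.211, 0.353, 1.633, -0, 1.155, -0.002], TCP at [218.883, 585.421, 231.281] pointing down, gripper open.
Joint ranges: [-2.63, 2.63], [-0.92, 2.1], [0.06, 2.66], [-1.3, 4.44], [0, 2.69], [-3.02, 3.02]. Speed limits (rad/s): [2.22, 2.22, 2.79, 3.14, 3.14, 3.14].

INTERFACE

Orientations are given as [roll, pitch, yaw] about the fixed x, y, z axes, in that order (R = Rz(yaw) Ry(pitch) Rx(roll)).
In Python, from rig import r, vision gives the robot as it stands. The module is installed in compiled form; this text tells all that it offers.
- The arm moves only by the tool play_rows, never from a script. Its argument "steps" is a list of rows, each an object with "delta_pos": the shift along the tool's x, y, z in cm, a list of three; "yaw": the turn about the tool's z in rad; "jaw": the opening in per cent of the stroke, from 0 (shut) to 100 (fully open). A call has exactly 8 rows; each row is the pose to reach, as a shift and turn from the pose commanded when the call began, along the tool's axes at that moment; what a row does not reach only later rows make up. A row lasts 1/10 s, in which the tool goes at most 50 mm and 8.59 degrees, less where a joint would pass 70% of its speed; a pose out of reach is approached as far as the arm can. A call with a gripper value outside its range is refused whole. The fingers move at their own pace and stop on an object; "grip_force" is the grip in N (left out, the last holds). Time passes only in rows, so rows that repeat a pose let the fingers close, or fill a call up. It gives the time, the measured TCP pose, the force, the opening and the grip force at its end, in the units of the state.
- r.sense(): the state, without advancing time (a new reading comes with each control period).
- vision.grab_frame(name): name is "side" or "top" or "wrist"; returns (picture, depth): 400x640x3 uint8, red, green, blue; 400x640 float32, mm along the optical axis (not along the pixel's ray), 0 where there is no reading.
- vision.calibration(name): a dict with "mtx" (3x3 intrinsics, pixels), "extrinsics" (4x4, takes a point from camera to world coordinates). Camera axes: x right, y down, z forward; pixel columns grow to the right and rows downward; lengths in mm; the calibration is good to about 2 mm. The wrist camera is an equidistant fisheye: a pixel r from the principal point sees the ray r / f radians off the axis. A picture is of the moment at which its call begins: read the wrist's pose just before it. calibration takes no time and is no camera call; for the wrist camera it gives the pose at the moment of the call.
- r.sign_off(): hands the job in; it is judged then, once.
Trained networks look in the newest picture that a camera, given by its name, has taken for a name from the list of things; names that differ only in an ending like _2 or _b are one class to them, and where a whole thing is asked for, a point or a joint stands for the part that bears it (a point fixed in the world has none). Each returns a list of dicts, best first, with "conf" (0 to 1); they miss things now and then, are a little off and sometimes report something else, mostly with a low value. They report only what shows in the picture. A call takes as long as a camera call.
- vision.cut_out(camera, thing): "region" (400x640 bool, what is visible of it) and "uv" ([column, row] in pixels, amid what is visible of it).
- vision.landmark_of(camera, thing): "uv" ([column, row] in pixels: a listed point, or the origin of a listed thing).
The state is a dict: "clock": time; "qpos": joint angles; "qvel": joint speeds; "joint_efforts": joint torques, N m; "eef_pos": TCP position; "tcp_rot": TCP orientation; "contact_force": force on the tool from outside, world axes, zero at the start; "wrist_torque": the same for the moment, N m; "opening": opening from 0.0 (shut) to 1.0 (fully open); "grasp_force": force on a finger pad.
Only numpy, scipy, OpenCV 4.12 (cv2) and the standard library are available. Lean on these libraries where they do the work, as an engineer would, in place of code of your own. Each camera call takes 0.05 s, during which the arm holds its last target. There are 200 camera calls.

TASK

One wheel of the twin grinder is open and carries a red-brown grinding disc; the other is under its black cover. With the fingertips, gently push the swivelling water spout round until its outlet is over the middle of the open disc, and only then lightly press that wheel's green start button well down and let it come up again. Do not pinch or lift anything, leave all other buttons, the dials, the cover, the specimens and the bottles alone, and finish clear of the machine with the spout still over the disc.

Things in the scene. Friction and masses are not known exactly. Their poses are not given: they have to be found in the camera images.
- machine: White twin-wheel grinder, 535 mm deep, 700 mm wide, fixed on the table. Origin on the table midway between the wheel axes; x points to its back, y to its left wheel, z up; turned by up to 0.12 rad. Deck at 120 mm, dark bowl rims (264 mm across) up to 140 mm; control strip along the front, console 205 mm high at the back, from x = 0.19 on. A light touch is enough everywhere: stay under 40 N
- wheel_left (a point): Middle of the left (+y) wheel, 138 mm above the table; wheel (platen) diameter 200 mm
- wheel_right (a point): Middle of the right (-y) wheel, 138 mm above the table; wheel (platen) diameter 200 mm
- disc: Red-brown grinding disc, diameter 200 mm, 2 mm thick, fixed on the open wheel, which may be the left or the right one; origin at the middle of its underside
- cover: Black loose cover, diameter 278 mm, lying on the rim of the other wheel, with a knob (diameter 38 mm) in the middle whose top is 44 mm above its origin, that is 184 mm above the table; origin at the middle of its underside. Leave it alone
- spout: Steel water spout. Origin on its upright swivel axis, 259 mm above the table; z up; a level tube, 14 mm thick, axis 285 mm above the table, runs from the axis 195 mm along its -x, then bends down to the outlet. Starts within 0.42 rad of the machine's front, swings 1.35 rad either way, stays where left; 2 N near its end swings it, a pinch or a push over 15 N is too much.
- spout_outlet (a point): Lower end of the spout's down-turned outlet (18 mm diameter, lower end 251 mm above the table), 215 mm from the swivel axis; swung about 0.85 rad from the front it passes 12 mm from the middle of that side's wheel
- start_left (a joint): Travel of the left wheel's green start button, m: 0 up, 0.008 fully down; it switches on at 0.004; a spring (about 1 N per mm, 8 N fully down) pushes it back up; at the bottom it is rigid, so do not ram it
- start_right (a joint): Travel of the right wheel's green start button, like the left one
- start_left_top (a point): Middle of the top face of the left wheel's green start button, cap diameter 28 mm; the control strip slopes down towards the robot by 15.5 deg and the button moves square to it, but a straight downward press works as well
- start_right_top (a point): Middle of the top face of the right wheel's green start button, cap diameter 28 mm, mounted alike
- stop_left (a joint): Travel of the left wheel's red stop button (28 mm cap), m; it sits 65 mm to the right (-y of the machine) of the green one; leave alone
- stop_right (a joint): Travel of the right wheel's red stop button (28 mm cap), m; it sits 65 mm to the right of the green one; leave alone
- estop (a joint): Travel of the large red emergency stop (38 mm cap on a yellow base) in the middle of the control strip, m; leave alone
- dial_left_mark (a point): Point near the rim of the left wheel's black speed dial (34 mm diameter), which sits 65 mm to the left (+y) of the left start button and may stand at any setting; leave alone
- dial_right_mark (a point): Point near the rim of the right wheel's black speed dial, 65 mm to the left of the right start button; leave alone
- specimen_black: Loose black resin-mounted specimen, diameter 30 mm, 20 mm high, standing on the deck between the wheels (the two specimens may change places); origin at the middle of its underside
- specimen_amber: Loose amber resin-mounted specimen, diameter 30 mm, 20 mm high, standing on the deck between the wheels; origin at the middle of its underside
- spray_green: Loose spray bottle with green liquid, diameter 66 mm, 205 mm high, on the table left of the machine; origin at the middle of its underside
- spray_clear: Loose spray bottle, clear, diameter 66 mm, 205 mm high, on the table left of the machine; origin at the middle of its underside
- suspension: Loose white polishing-suspension bottle with red cap, diameter 56 mm, 130 mm high, on the table right of the machine; origin at the middle of its underside
- beaker: Loose glass beaker, diameter 70 mm, 85 mm high, on the table right of the machine; origin at the middle of its underside

How it is judged (in metres and radians):
On the way, in this order (a step that is already met when the one before it is completed fails the run):
1. the spout's outlet is over the middle of the open disc (within 40 mm of the wheel's axis) and the spout stands still (((horizontal distance between disc and wheel_left below 0.05 m and horizontal distance between spout_outlet and wheel_left below 0.04 m) or (horizontal distance between disc and wheel_right below 0.05 m and horizontal distance between spout_outlet and wheel_right below 0.04 m)) and angular speed of spout below 0.1 rad/s), for 0.3 s.
2. the open wheel's green start button is pressed down (4 of its 8 mm, where it switches on) (((horizontal distance between disc and wheel_left below 0.05 m and horizontal distance between spout_outlet and wheel_left below 0.04 m and value of joint start_left above 0.004 m) or (horizontal distance between disc and wheel_right below 0.05 m and horizontal distance between spout_outlet and wheel_right below 0.04 m and value of joint start_right above 0.004 m))), for 0.05 s.
At the end, for the whole second after the job is handed in: the outlet is over the open disc within 40 mm of the wheel's axis and at rest, all buttons are up again (within 1.2 mm), the cover and specimens are within 10 mm and the bottles and beaker within 15 mm of where they stood (((horizontal distance between disc and wheel_left below 0.05 m and horizontal distance between spout_outlet and wheel_left below 0.04 m) or (horizontal distance between disc and wheel_right below 0.05 m and horizontal distance between spout_outlet and wheel_right below 0.04 m)) and value of joint each of start_left, start_right, stop_left, stop_right, estop below 0.0012 m and angular speed of spout below 0.05 rad/s and distance of each of specimen_black, specimen_amber, cover from where it was at the start of the episode below 0.01 m and distance of each of spray_green, spray_clear, suspension, beaker from where it was at the start of the episode below 0.015 m); the robot touches nothing.
It fails at once if a start button is pressed (over 2 mm) whose wheel is covered, or before the outlet is over its disc ((value of joint start_left above 0.002 m and not (horizontal distance between disc and wheel_left below 0.05 m and horizontal distance between spout_outlet and wheel_left below 0.04 m)) or (value of joint start_right above 0.002 m and not (horizontal distance between disc and wheel_right below 0.05 m and horizontal distance between spout_outlet and wheel_right below 0.04 m))).
It fails at once if a stop button or the emergency stop is pressed (over 2 mm) or a speed dial turned (its mark moves over 3 mm) (value of joint any of stop_left, stop_right, estop above 0.002 m or distance of any of dial_left_mark, dial_right_mark from where it was at the start of the episode above 0.003 m).
It fails at once if the spout is pinched or pushed hard (over 15 N) (contact force between any of the fingers, the arm and spout above 15 N).
It fails at once if the machine is pressed hard (over 40 N) (contact force between any of the fingers, the arm and machine above 40 N).
It fails at once if the cover or a specimen is moved or lifted (over 10 mm), or a bottle or the beaker moved (over 15 mm) or tipped (distance of any of specimen_black, specimen_amber, cover from where it was at the start of the episode above 0.01 m or distance of any of spray_green, spray_clear, suspension, beaker from where it was at the start of the episode above 0.015 m or angle between any of spray_green, spray_clear, suspension, beaker's own z axis and vertical above 0.3 rad).
It also fails if it takes over 48 s, if anything falls off the work surface, if the arm or the gripper's body presses on something with over 40 N, if the wrist force passes 120 N, or if a joint passes its speed limit or range.

## Working session

There is one attempt and no reset: what is moved stays moved. The work goes in short steps, Python scripts to look and compute and a tool call to move; the robot and the scene stay as the last step left them, time stands still between calls to the robot, and variables do not carry over. Pictures are saved under pics/ and viewed, at most 10 in all, crops included, and the job is handed in when it is done.

Besides the shell and the picture viewer there is one more tool, called by a JSON object that holds its "fn" and its "kwargs". play_rows: Moves the arm, as the interface text tells. Its arguments: {"type":"object","properties":{"steps":{"type":"array"},"grip_force":{"type":"number"}},"required":["steps"]}

```bash
mkdir -p pics; cat > h.py <<'E'
import numpy as np, cv2
from rig import r, vision
def grab(n,save=None):
    im,d=vision.grab_frame(n)
    if save: cv2.imwrite('pics/'+save,cv2.cvtColor(im,cv2.COLOR_RGB2BGR))
    return im,d
def at_z(n,uv,z):
    c=vision.calibration(n);K=c['mtx'];T=c['extrinsics']
    d=T[:3,:3]@np.linalg.solve(K,[uv[0],uv[1],1.0]);o=T[:3,3]
    return o+d*(z-o[2])/d[2]
E
python3 - <<'E'
from h import *
np.set_printoptions(precision=1,suppress=True)
s=r.sense();print(s['clock'],s['eef_pos'],s['tcp_rot'],s['contact_force'])
for n in('top','side'):
    im,d=grab(n,n+'1.png')
    c=vision.calibration(n);print(n,c['extrinsics'])
    for t,z in dict(wheel_left=138,wheel_right=138,disc=138,cover=140,spout=259,spout_outlet=251,start_left_top=None,start_right_top=None,specimen_black=120,specimen_amber=120).items():
        for k in vision.landmark_of(n,t)[:2]:
            u=k['uv'];zz=z
            dd=d[int(u[1]),int(u[0])]
            P=c['extrinsics'][:3,:3]@(np.linalg.solve(c['mtx'],[u[0],u[1],1])*dd)+c['extrinsics'][:3,3]
            print(t,round(k['conf'],2),np.array(u),'depthP',P,'atz',at_z(n,u,z) if z else '')
E
```

```text
0.0 [218.7 585.  230.6] [-3.1  0.   2.8] [ 0.1 -0.2  0.2]
top [[  -0.    -1.     0.2  318.8]
 [  -1.     0.    -0.    12.4]
 [  -0.    -0.2   -1.  1421.2]
 [   0.     0.     0.     1. ]]
wheel_right 0.31 [304.3 161.6] depthP [687.9  54.3 288.7] atz [737.   59.9 138. ]
disc 0.69 [252.6 185.6] depthP [658.5 240.9 133.2] atz [657.3 240.1 138. ]
cover 0.66 [351.7 190. ] depthP [618.1 -95.9 183.4] atz [628.6 -99.7 140. ]
spout 0.71 [303.7 134.6] depthP [776.2  53.8 288.9] atz [788.2  54.9 259. ]
spout_outlet 0.69 [300.8 202.5] depthP [596.1  76.8 117.6] atz [567.7  70.2 251. ]
start_left_top 0.56 [246.3 240.7] depthP [469.3 262.6 128.8] atz 
start_left_top 0.2 [302.  194.6] depthP [585.2  64.3 283.2] atz 
start_right_top 0.48 [348.5 251.1] depthP [421.9 -78.8 129.3] atz 
specimen_black 0.62 [303.3 218.6] depthP [534.8  68.4 144.4] atz [538.9  69.5 120. ]
specimen_amber 0.38 [303.3 165.2] depthP [675.8  57.6 290.7] atz [729.7  64.5 120. ]
side [[  -1.    -0.1    0.2  288.5]
 [  -0.2    0.7   -0.7 1363.3]
 [  -0.    -0.7   -0.7 1469.8]
 [   0.     0.     0.     1. ]]
wheel_left 0.67 [266.3 
[... 300 characters left out ...]
264.9 189.5] depthP [781.1  60.2 274.7] atz [787.6  43.1 259. ]
spout 0.62 [283.5 257.9] depthP [668.8 242.9 134.7] atz [633.4 347.2 259. ]
spout_outlet 0.88 [318.8 201.1] depthP [579.3  75.5 271. ] atz [584.2  54.  251. ]
start_left_top 0.47 [337.7 272. ] depthP [472.8 260.6 129.7] atz 
start_right_top 0.35 [368.9 204.2] depthP [ 420.9 -121.8  110. ] atz 
specimen_black 0.7 [302.9 247.5] depthP [613.5 184.2 138.6] atz [618.  167.8 120. ]
specimen_black 0.53 [326.6 231.9] depthP [550.8  73.2 120.2] atz [550.9  73.  120. ]
specimen_amber 0.37 [279.4 220.7] depthP [732.5  69.4 136.7] atz [738.1  53.2 120. ]
specimen_amber 0.21 [263.4 189.8] depthP [784.3  67.  278.5] atz [ 850.3 -105.4  120. ]
```

View pics/top1.png

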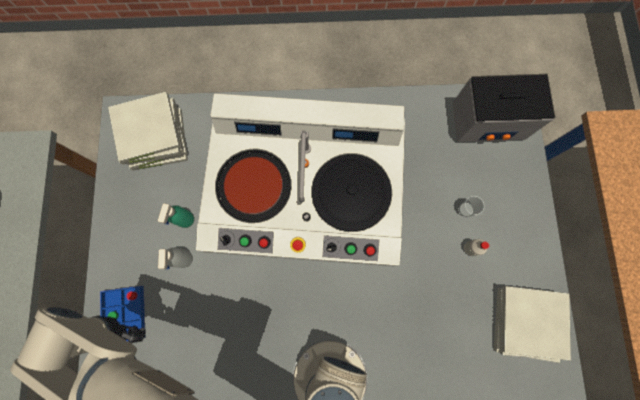

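View pics/side1.png

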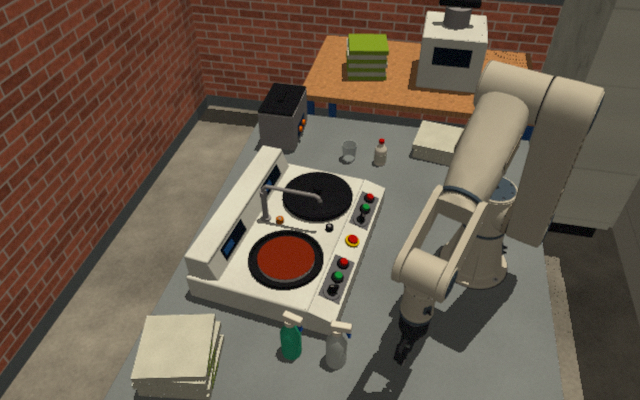

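The open disc is on the left: it sits at px (253,186) in the top picture. The cover is on the right and the spout points nearly straight forward, (303,135) to (301,202). The left green button is at (245,241). Next I'll fit the spout tube and the machine pose.

```bash
cat >> h.py <<'E'
def cloud(n,d):
    c=vision.calibration(n);v,u=np.mgrid[0:400,0:640]
    p=np.stack([u,v,np.ones_like(u)],-1)@np.linalg.inv(c['mtx']).T*d[...,None]
    return p@c['extrinsics'][:3,:3].T+c['extrinsics'][:3,3]
def spout(n,im,d,zlo=270,zhi=305):
    P=cloud(n,d);m=(P[...,2]>zlo)&(P[...,2]<zhi)&(P[...,0]>540)&(P[...,0]<800)&(P[...,1]>-150)&(P[...,1]<300)
    return P[m]
def rot():
    from scipy.spatial.transform import Rotation as R
    return R.from_euler('xyz',r.sense()['tcp_rot']).as_matrix()
E
python3 - <<'E'
from h import *
np.set_printoptions(precision=3,suppress=True)
print(rot())
for n in('top','side'):
    im,d=grab(n)
    q=spout(n,im,d); c=q.mean(0);w=np.linalg.svd(q[:,:2]-c[:2],full_matrices=False)[2][0]
    t=(q[:,:2]-c[:2])@w
    print(n,len(q),c,w,c[:2]+w*t.min(),c[:2]+w*t.max())
    P=cloud(n,d)
    for nm,m in (('red',(im[...,0]>90)&(im[...,1]<80)&(P[...,2]>125)&(P[...,2]<155)&(P[...,0]>550)),
      ('green',(im[...,1]>im[...,0]*1.6)&(im[...,1]>im[...,2]*1.3)&(im[...,1]>60)&(P[...,2]>100)&(P[...,2]<140)&(P[...,0]<520)&(P[...,0]>380)&(P[...,1]<290))):
        _,l,st,ce=cv2.connectedComponentsWithStats(m.astype('uint8'))
        for i in range(1,len(st)):
            if st[i,4]>15:
                p=P[l==i]; print(nm,st[i,4],np.median(p,0),(p.max(0)+p.min(0))/2,np.ptp(p,axis=0))
E
```

```text
[[-0.937  0.35  -0.   ]
 [ 0.35   0.937  0.   ]
 [ 0.     0.    -1.   ]]
top 313 [678.681  61.252 289.043] [-0.998  0.064] [797.776  53.6  ] [573.897  67.985]
red 2582 [658.988 238.843 137.854] [661.943 240.636 135.732] [200.623 197.086  21.352]
green 69 [468.434 270.427 129.025] [469.316 271.558 124.236] [28.071 28.055 24.201]
green 68 [428.683 -87.233 128.351] [429.6   -88.293 124.45 ] [26.632 28.12  25.078]
side 239 [680.434  65.364 287.805] [-0.998  0.065] [796.988  57.811] [572.218  72.376]
red 43 [ 1500.212 -1974.311   133.532] [ 1516.703 -1970.283   139.938] [151.607  84.75   29.783]
red 90 [ 1331.582 -1977.374   140.239] [ 1343.095 -1975.45    140.086] [175.4    74.132  29.593]
red 31 [ 1215.262 -1977.718   136.158] [ 1212.804 -1979.885   139.568] [62.372 53.533 28.198]
red 36 [ 1116.172 -1978.132   136.514] [ 1114.269 -1971.315   140.343] [106.416  54.898  26.541]
red 567 [ 1971.581 -1000.54    139.493] [ 1972.493 -1164.65    139.954] [  41.23  1280.936   29.806]
red 44 [  856.396 -1981.368   140.383] [  855.568 -1975.978   139.662] [120.637  58.177  28.833]
red 124 [  658.769 -1980.564   142.633] [  667.361 -1982.633   139.967] [232.345  84.611  29.57 ]
red 21 [1970.348 -427.186  129.596] [1969.622 -438.618  133.411] [15.315 83.766 16.092]
red 276 [1972.161 -150.498  143.831] [1971.338 -166.293  140.12 ] [ 25.504 365.138  29.578]
red 1929 [661.122 243.52  138.073] [661.273 239.703 138.587] [198.854 199.508  21.516]
green 31 [429.636 -86.582 129.202] [430.952 -88.858 126.698] [30.583 34.904 24.094]
green 48 [468.564 271.014 129.837] [469.986 262.824 124.38 ] [28.211 47.314 30.37 ]
```

{"fn": "play_rows", "kwargs": {"steps": [{"delta_pos": [-2, -2, -4], "yaw": 0, "jaw": 0}, {"delta_pos": [-5, -4, -8], "yaw": 0, "jaw": 0}, {"delta_pos": [-10, -8, -10], "yaw": 0, "jaw": 0}, {"delta_pos": [-14, -11, -10], "yaw": 0, "jaw": 0}, {"delta_pos": [-18, -14, -10], "yaw": 0, "jaw": 0}, {"delta_pos": [-22, -17, -10], "yaw": 0, "jaw": 0}, {"delta_pos": [-26, -20, -10], "yaw": 0, "jaw": 0}, {"delta_pos": [-31.5, -24, -10], "yaw": 0, "jaw": 0}], "grip_force": 20}}

```text
clock: 2.0
eef_pos: [409.9, 279.9, 331.6]
tcp_rot: [3.141, 0.0, 2.784]
contact_force: [1.3, 0.2, 0.5]
opening: -0.001
grasp_force: 0.0
```

{"fn": "play_rows", "kwargs": {"steps": [{"delta_pos": [-2, -3, 0], "yaw": -0.1, "jaw": 0}, {"delta_pos": [-4.5, -6.5, 0], "yaw": -0.2, "jaw": 0}, {"delta_pos": [-7, -10, 0], "yaw": -0.2, "jaw": 0}, {"delta_pos": [-9.5, -13.5, 0], "yaw": -0.2, "jaw": 0}, {"delta_pos": [-12, -17, 0], "yaw": -0.2, "jaw": 0}, {"delta_pos": [-14, -20, 0], "yaw": -0.2, "jaw": 0}, {"delta_pos": [-16, -22.8, 0], "yaw": -0.2, "jaw": 0}, {"delta_pos": [-16, -22.8, 0], "yaw": -0.2, "jaw": 0}]}}

```text
clock: 2.8
eef_pos: [480.0, 8.8, 331.4]
tcp_rot: [-3.14, 0.001, 2.98]
contact_force: [-0.3, 0.5, 0.3]
opening: 0.002
grasp_force: 0.0
```

```bash
python3 - <<'E'
from h import *
np.set_printoptions(precision=3,suppress=True)
s=r.sense();print(s['eef_pos'],s['contact_force'],rot())
E
```

```text
[480.013   8.836 331.371] [-0.254  0.487  0.261] [[-0.987  0.16   0.001]
 [ 0.16   0.987 -0.001]
 [-0.001 -0.001 -1.   ]]
```

{"fn": "play_rows", "kwargs": {"steps": [{"delta_pos": [-3, 0.5, 0], "yaw": 0, "jaw": 0}, {"delta_pos": [-7, 1.1, 1], "yaw": 0, "jaw": 0}, {"delta_pos": [-10, 1.6, 3], "yaw": 0, "jaw": 0}, {"delta_pos": [-12.3, 2, 5], "yaw": 0, "jaw": 0}, {"delta_pos": [-12.3, 2, 6.6], "yaw": 0, "jaw": 0}, {"delta_pos": [-12.3, 2, 6.6], "yaw": 0, "jaw": 0}, {"delta_pos": [-12.3, 2, 6.6], "yaw": 0, "jaw": 0}, {"delta_pos": [-12.3, 2, 6.6], "yaw": 0, "jaw": 0}]}}

```text
clock: 3.6
eef_pos: [604.1, 12.8, 266.6]
tcp_rot: [3.141, 0.002, 2.984]
contact_force: [-0.4, -0.6, 1.0]
opening: 0.001
grasp_force: 0.0
```

```bash
python3 - <<'E'
from h import *
grab('side','side2.png')
E
```

```text
(no output)
```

View pics/side2.png

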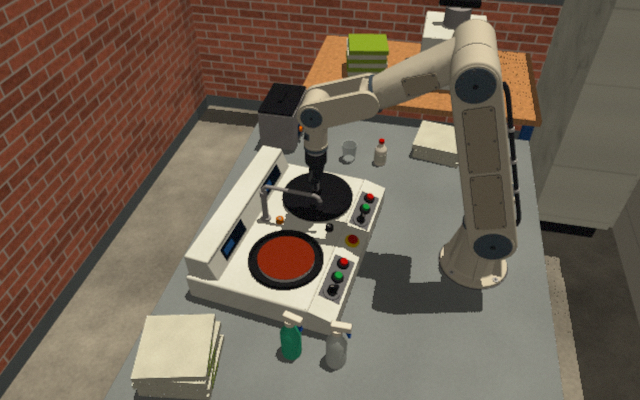

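{"fn": "play_rows", "kwargs": {"steps": [{"delta_pos": [-0.9, 0.65, 0], "yaw": 0, "jaw": 0}, {"delta_pos": [-1.4, 1.45, 0], "yaw": 0, "jaw": 0}, {"delta_pos": [-1.5, 2.05, 0], "yaw": 0, "jaw": 0}, {"delta_pos": [-1.4, 2.55, 0], "yaw": 0, "jaw": 0}, {"delta_pos": [-1.35, 3.05, 0], "yaw": 0, "jaw": 0}, {"delta_pos": [-1.25, 3.55, 0], "yaw": 0, "jaw": 0}, {"delta_pos": [-1.15, 4.05, 0], "yaw": 0, "jaw": 0}, {"delta_pos": [-1.1, 4.55, 0], "yaw": 0, "jaw": 0}]}}

```text
clock: 4.45
eef_pos: [622.0, 55.8, 265.3]
tcp_rot: [-3.141, 0.0, 2.984]
contact_force: [1.2, -1.6, -0.8]
opening: 0.003
grasp_force: 1.1
```

{"fn": "play_rows", "kwargs": {"steps": [{"delta_pos": [0.1, 0.7, 0], "yaw": 0.03, "jaw": 0}, {"delta_pos": [0.15, 1.4, 0], "yaw": 0.07, "jaw": 0}, {"delta_pos": [0.25, 2.1, 0], "yaw": 0.11, "jaw": 0}, {"delta_pos": [0.25, 2.8, 0], "yaw": 0.15, "jaw": 0}, {"delta_pos": [0.2, 3.5, 0], "yaw": 0.19, "jaw": 0}, {"delta_pos": [0.15, 4.2, 0], "yaw": 0.23, "jaw": 0}, {"delta_pos": [0.05, 4.95, 0], "yaw": 0.27, "jaw": 0}, {"delta_pos": [-0.1, 5.7, 0], "yaw": 0.3, "jaw": 0}]}}

```text
clock: 5.25
eef_pos: [631.6, 112.0, 265.3]
tcp_rot: [-3.141, -0.0, 2.682]
contact_force: [-0.5, -2.2, 1.5]
opening: 0.003
grasp_force: 1.2
```

```bash
cat > m.py <<'E'
from h import *
import sys
np.set_printoptions(precision=3,suppress=True)
s=r.sense();print(s['eef_pos'],s['contact_force']);print(rot())
A=np.array([787.5,56.]);W=np.array([661,240.])
im,d=grab('side',sys.argv[1]);q=spout('side',im,d,280,297)
rel=q[:,:2]-A;rr=np.hypot(*rel.T);a=np.arctan2(rel[:,1],-rel[:,0])
for lo in range(60,220,20):
    k=(rr>lo)&(rr<lo+20)
    if k.sum():print(lo,k.sum(),np.median(a[k]))
for k in vision.landmark_of('side','spout_outlet')[:2]:
    p=at_z('side',k['uv'],251);print(k,p,p[:2]-W,np.arctan2(p[1]-A[1],A[0]-p[0]))
E
python3 m.py side3.png
```

```text
[631.6   112.036 265.344] [-0.534 -2.205  1.458]
[[-0.896  0.444 -0.001]
 [ 0.444  0.896 -0.   ]
 [ 0.    -0.001 -1.   ]]
60 22 0.516112684896967
80 17 0.48801538924515697
100 18 0.49650519094538814
120 20 0.5015513660232889
140 19 0.4786538849175968
160 42 0.42957944648760965
180 23 0.4866027137644786
200 12 0.47466337636364975
{'uv': [306.9, 218.3], 'conf': 0.73} [605.113 148.756 251.   ] [-55.887 -91.244] 0.470476258818066
{'uv': [291.7, 353.8], 'conf': 0.3} [522.907 665.72  251.   ] [-138.093  425.72 ] 1.1613620109318543
```

View pics/side3.png

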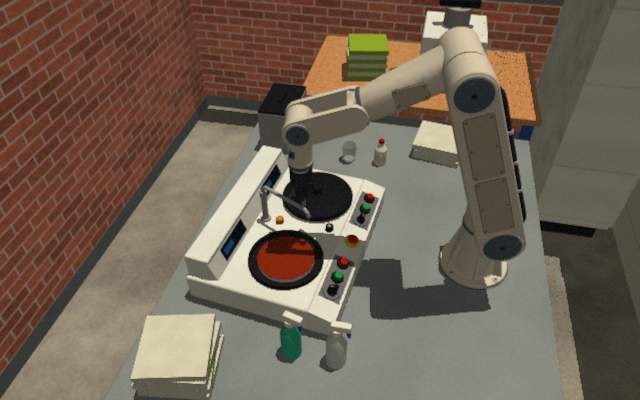

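{"fn": "play_rows", "kwargs": {"steps": [{"delta_pos": [0, 0.8, 0], "yaw": 0.04, "jaw": 0}, {"delta_pos": [0, 1.6, 0], "yaw": 0.09, "jaw": 0}, {"delta_pos": [0, 2.45, 0], "yaw": 0.14, "jaw": 0}, {"delta_pos": [-0.05, 3.4, 0], "yaw": 0.19, "jaw": 0}, {"delta_pos": [-0.15, 4.3, 0], "yaw": 0.24, "jaw": 0}, {"delta_pos": [-0.3, 5.2, 0], "yaw": 0.29, "jaw": 0}, {"delta_pos": [-0.5, 6.1, 0], "yaw": 0.34, "jaw": 0}, {"delta_pos": [-0.7, 6.75, 0], "yaw": 0.38, "jaw": 0}]}}

```text
clock: 6.15
eef_pos: [667.4, 169.6, 265.0]
tcp_rot: [-3.14, -0.001, 2.303]
contact_force: [-2.7, -0.9, 1.1]
opening: -0.002
grasp_force: 1.3
```

```bash
python3 m.py side4.png
```

```text
[667.376 169.576 265.05 ] [-2.659 -0.892  1.137]
[[-0.668  0.744 -0.002]
 [ 0.744  0.668 -0.   ]
 [ 0.001 -0.001 -1.   ]]
60 14 0.9428042151620513
80 4 0.8923226899701762
120 1 0.93013975537743
140 10 0.9069446259285839
160 45 0.8206768630124541
180 21 0.8950164404706205
200 15 0.8878247796105575
{'uv': [286.5, 228.5], 'conf': 0.69} [660.819 211.418 251.   ] [ -0.181 -28.582] 0.886917174962606
{'uv': [263.3, 192.3], 'conf': 0.19} [792.016  50.515 251.   ] [ 131.016 -189.485] -2.25964469040557
```

{"fn": "play_rows", "kwargs": {"steps": [{"delta_pos": [0, 0.4, 0], "yaw": 0.03, "jaw": 0}, {"delta_pos": [0, 0.8, 0], "yaw": 0.06, "jaw": 0}, {"delta_pos": [0, 1.2, 0], "yaw": 0.08, "jaw": 0}, {"delta_pos": [0, 1.2, 0], "yaw": 0.08, "jaw": 0}, {"delta_pos": [0, 0.2, 0], "yaw": 0.08, "jaw": 0}, {"delta_pos": [0, -2, 0], "yaw": 0.08, "jaw": 0}, {"delta_pos": [0, -4, 0], "yaw": 0.08, "jaw": 0}, {"delta_pos": [0, -6, -2], "yaw": 0.08, "jaw": 0}]}}

```text
clock: 7.05
eef_pos: [621.0, 127.8, 282.9]
tcp_rot: [-3.138, -0.002, 2.225]
contact_force: [0.1, -0.6, -0.4]
opening: -0.002
grasp_force: 0.0
```

```bash
python3 m.py side5.png; python3 - <<'E'
from h import *
im,d=grab('top','top5.png')
for k in vision.landmark_of('top','spout_outlet')[:2]: print(k,at_z('top',k['uv'],251))
for t in('start_left_top',):
    for k in vision.landmark_of('top',t)[:2]: print(k,at_z('top',k['uv'],129))
E
```

```text
[621.038 127.784 282.915] [ 0.127 -0.63  -0.444]
[[-0.608  0.794 -0.004]
 [ 0.794  0.608 -0.001]
 [ 0.002 -0.004 -1.   ]]
60 15 1.0171620587543584
80 21 0.9774431425802209
100 9 0.9841108288308599
120 18 0.9748213338576979
140 18 0.9741183145010988
160 18 0.9581298101066567
180 33 0.9375338774066284
200 17 0.9540077743866889
{'uv': [283.8, 229.4], 'conf': 0.68} [668.587 217.471 251.   ] [  7.587 -22.529] 0.9360337057378411
{'uv': [251.4, 173.6], 'conf': 0.54} [666.74215937 223.85335095 251.        ]
{'uv': [329.4, 249.1], 'conf': 0.41} [430.93027636 -15.38230319 129.        ]
{'uv': [246.2, 242.7], 'conf': 0.4} [462.5174692  262.85478316 129.        ]
```

View pics/top5.png

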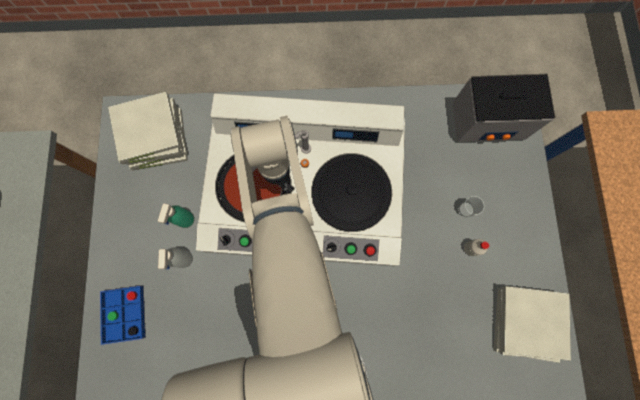

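View pics/side5.png

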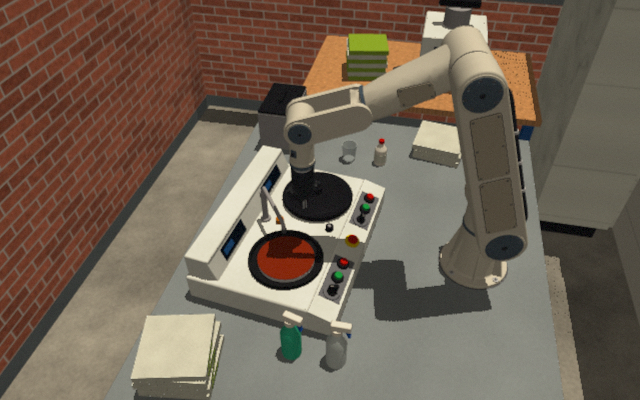

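{"fn": "play_rows", "kwargs": {"steps": [{"delta_pos": [3, -2.5, 0], "yaw": 0, "jaw": 0}, {"delta_pos": [6.5, -5, 0], "yaw": 0, "jaw": 0}, {"delta_pos": [10, -7.5, 0], "yaw": 0, "jaw": 0}, {"delta_pos": [13.4, -8.9, 0], "yaw": 0, "jaw": 0}, {"delta_pos": [16, -7.2, 2], "yaw": 0, "jaw": 0}, {"delta_pos": [18.5, -5, 5], "yaw": 0, "jaw": 0}, {"delta_pos": [20.5, -3.45, 8.3], "yaw": 0, "jaw": 0}, {"delta_pos": [20.5, -3.45, 8.3], "yaw": 0, "jaw": 0}]}}

```text
clock: 8.1
eef_pos: [469.1, 272.7, 197.6]
tcp_rot: [-3.135, -0.002, 2.227]
contact_force: [0.2, -0.2, -0.1]
opening: 0.0
grasp_force: 0.0
```

```bash
python3 - <<'E'
from h import *
np.set_printoptions(precision=2,suppress=True)
s=r.sense();print(s['eef_pos'],s['contact_force']);print(rot())
A=[787.5,56]
im,d=grab('side','side6.png')
P=cloud('side',d)
m=(im[...,1]>im[...,0]*1.6)&(im[...,1]>im[...,2]*1.3)&(im[...,1]>60)&(P[...,2]>100)&(P[...,2]<140)&(P[...,0]<520)&(P[...,0]>430)&(P[...,1]<290)&(P[...,1]>230)
p=P[m];print(len(p),np.median(p,0),p.mean(0))
v,u=np.nonzero(m);print(u.mean(),v.mean())
for k in vision.landmark_of('side','start_left_top')[:2]: print(k,at_z('side',k['uv'],129))
for k in vision.landmark_of('side','spout_outlet')[:1]: print(k,at_z('side',k['uv'],251))
cv2.imwrite('pics/c6.png',cv2.resize(im[150:330,200:440,::-1],None,fx=3,fy=3))
E
```

```text
[469.13 272.69 197.56] [ 0.22 -0.2  -0.12]
[[-0.61  0.79 -0.01]
 [ 0.79  0.61 -0.  ]
 [ 0.   -0.01 -1.  ]]
39 [470.15 273.57 130.28] [469.33 273.71 129.92]
337.97435897435895 275.05128205128204
{'uv': [336.6, 274.9], 'conf': 0.64} [474.13 273.33 129.  ]
{'uv': [280.1, 229.7], 'conf': 0.83} [680.38 221.5  251.  ]
```

View pics/c6.png

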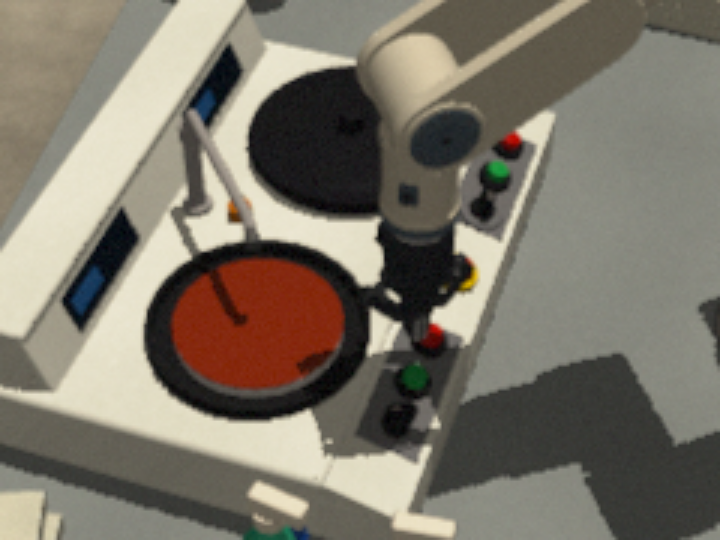

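{"fn": "play_rows", "kwargs": {"steps": [{"delta_pos": [0, 0, 2], "yaw": 0, "jaw": 0}, {"delta_pos": [0, 0, 4], "yaw": 0, "jaw": 0}, {"delta_pos": [0, 0, 5], "yaw": 0, "jaw": 0}, {"delta_pos": [0, 0, 5.8], "yaw": 0, "jaw": 0}, {"delta_pos": [0, 0, 6.1], "yaw": 0, "jaw": 0}, {"delta_pos": [0, 0, 6.3], "yaw": 0, "jaw": 0}, {"delta_pos": [0, 0, 6.4], "yaw": 0, "jaw": 0}, {"delta_pos": [0, 0, 6.4], "yaw": 0, "jaw": 0}]}}

```text
clock: 9.05
eef_pos: [471.7, 271.2, 138.6]
tcp_rot: [3.141, 0.0, 2.224]
contact_force: [0.3, -0.0, 0.6]
opening: -0.001
grasp_force: 0.0
```

{"fn": "play_rows", "kwargs": {"steps": [{"delta_pos": [0, 0, 0.2], "yaw": 0, "jaw": 0}, {"delta_pos": [0, 0, 0.4], "yaw": 0, "jaw": 0}, {"delta_pos": [0, 0, 0.6], "yaw": 0, "jaw": 0}, {"delta_pos": [0, 0, 0.7], "yaw": 0, "jaw": 0}, {"delta_pos": [0, 0, 0.8], "yaw": 0, "jaw": 0}, {"delta_pos": [0, 0, 0.9], "yaw": 0, "jaw": 0}, {"delta_pos": [0, 0, 0.9], "yaw": 0, "jaw": 0}, {"delta_pos": [0, 0, 0.9], "yaw": 0, "jaw": 0}]}}

```text
clock: 9.85
eef_pos: [472.4, 271.2, 129.9]
tcp_rot: [3.14, 0.001, 2.224]
contact_force: [2.1, -1.8, 5.7]
opening: -0.0
grasp_force: 3.0
```

{"fn": "play_rows", "kwargs": {"steps": [{"delta_pos": [0, 0, 0.1], "yaw": 0, "jaw": 0}, {"delta_pos": [0, 0, 0.1], "yaw": 0, "jaw": 0}, {"delta_pos": [0, 0, 0.15], "yaw": 0, "jaw": 0}, {"delta_pos": [0, 0, 0.15], "yaw": 0, "jaw": 0}, {"delta_pos": [0, 0, 0.2], "yaw": 0, "jaw": 0}, {"delta_pos": [0, 0, 0.2], "yaw": 0, "jaw": 0}, {"delta_pos": [0, 0, 0.2], "yaw": 0, "jaw": 0}, {"delta_pos": [0, 0, 0.2], "yaw": 0, "jaw": 0}]}}

```text
clock: 10.65
eef_pos: [472.8, 271.2, 128.1]
tcp_rot: [3.139, 0.001, 2.224]
contact_force: [2.7, -3.2, 6.7]
opening: -0.0
grasp_force: 3.7
```

{"fn": "play_rows", "kwargs": {"steps": [{"delta_pos": [0, 0, 0.05], "yaw": 0, "jaw": 0}, {"delta_pos": [0, 0, 0.1], "yaw": 0, "jaw": 0}, {"delta_pos": [0, 0, 0.1], "yaw": 0, "jaw": 0}, {"delta_pos": [0, 0, 0.1], "yaw": 0, "jaw": 0}, {"delta_pos": [0, 0, 0.1], "yaw": 0, "jaw": 0}, {"delta_pos": [0, 0, 0.1], "yaw": 0, "jaw": 0}, {"delta_pos": [0, 0, 0.1], "yaw": 0, "jaw": 0}, {"delta_pos": [0, 0, 0.1], "yaw": 0, "jaw": 0}]}}

```text
clock: 11.45
eef_pos: [473.1, 271.2, 127.3]
tcp_rot: [3.139, 0.001, 2.224]
contact_force: [4.4, -2.5, 7.8]
opening: 0.004
grasp_force: 4.1
```

{"fn": "play_rows", "kwargs": {"steps": [{"delta_pos": [0, 0, -0.5], "yaw": 0, "jaw": 0}, {"delta_pos": [0, 0, -1.5], "yaw": 0, "jaw": 0}, {"delta_pos": [0, 0, -4], "yaw": 0, "jaw": 0}, {"delta_pos": [0, 0, -8], "yaw": 0, "jaw": 0}, {"delta_pos": [0, 0, -12], "yaw": 0, "jaw": 0}, {"delta_pos": [3, -4, -15], "yaw": 0, "jaw": 0}, {"delta_pos": [6, -8, -15], "yaw": 0, "jaw": 0}, {"delta_pos": [6, -8, -15], "yaw": 0, "jaw": 0}]}}

```text
clock: 12.25
eef_pos: [367.2, 269.3, 277.0]
tcp_rot: [-3.14, -0.001, 2.225]
contact_force: [-0.8, 0.5, -0.2]
opening: 0.0
grasp_force: 0.0
```

```bash
python3 m.py side7.png; python3 - <<'E'
import cv2
im=cv2.imread('pics/side7.png');cv2.imwrite('pics/c7.png',cv2.resize(im[150:350,200:440],None,fx=3,fy=3))
E
```

```text
[367.162 269.314 277.037] [-0.828  0.486 -0.228]
[[-0.608  0.794 -0.002]
 [ 0.794  0.608  0.   ]
 [ 0.001 -0.001 -1.   ]]
60 18 1.0045170253467395
80 16 0.9861885688073464
100 17 0.9762427996109807
120 19 0.9766258965843279
140 18 0.9669396239568633
160 13 0.9673104740512406
180 22 0.9600476777696653
200 14 0.9599119614329042
{'uv': [283.4, 231.6], 'conf': 0.57} [667.144 227.74  251.   ] [  6.144 -12.26 ] 0.9595289966823013
```

View pics/c7.png

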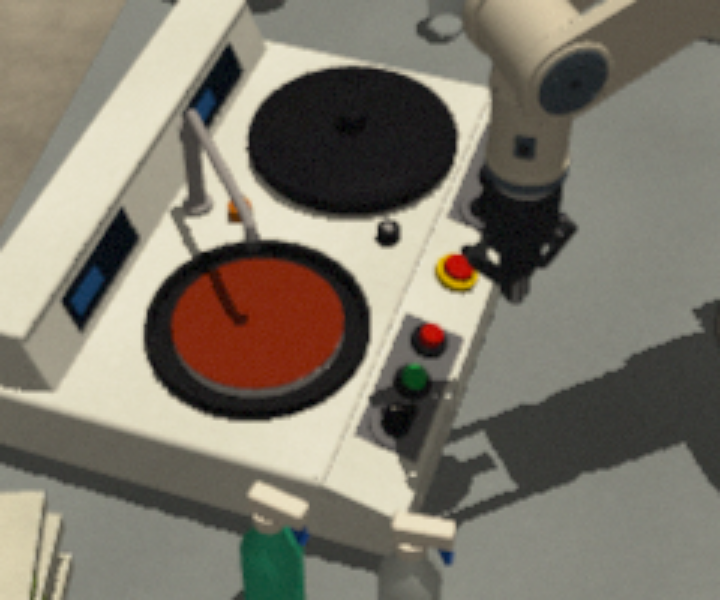

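The outlet, at (283,232), is about 14 mm from the disc's middle. The buttons are up, the arm is clear and everything else is where it was, so I'm handing in.

```bash
python3 -c "
from rig import r
print(r.sign_off())"
```

```text
the job is handed in; nothing more can be done
None
```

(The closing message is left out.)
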